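Pack the job crate from the parts bin

ROBOT

A 6-joint arm with a two-finger parallel gripper is mounted at the origin on the work surface. World frame = base frame: x ahead of the robot, y to its left, z up, the work surface at z = 0. Lengths are in m, angles in rad, forces in N, time in s.
With the tool pointing down it reaches from about 0.25 to 0.775 m from the base axis. Payload 8.9 kg.
Tool frame: the origin (TCP) lies midway between the tips of the shut fingers; the grasp point (between the pads) lies 19 mm behind it; z points along the fingers, y is the line along which they close (so a half turn about z gives the same grasp; the last joint's range is limited). The gripper opens to 85 mm and grips with 20 to 120 N. Pads are 22 mm wide; open, the fingers measure 114 mm over their backs; the gripper's body (76 mm by 85 mm) begins 54 mm behind the grasp point. The pads swing forward as they close: fully open they stand 13 mm farther back than shut.
Start: joints at [-1.33, 0.291, -0.153, 1.127, 0, 1.431], TCP at [0.195, -0.488, 0.231] pointing down, gripper open.
Joint ranges: [-2.52, 2.52], [-0.91, 1.74], [-1.3, 1.37], [-1.96, 2.02], [-1.52, 1.47], [-3.14, 3.14]. Speed limits (rad/s): [2.22, 2.22, 2.79, 3.14, 3.14, 3.14].

INTERFACE

Orientations are given as a unit quaternion [w, x, y, z].
In Python, from station import manip, imaging, order gives the robot as it stands.
- The arm moves only by the tool carry_out, never from a script. Its argument "deltas" is a list of rows, each an object of numbers: "dx", "dy", "dz": the shift along the tool's x, y, z scaled (see below); "rx", "ry", "rz": the turn, a rotation vector about the tool's x, y, z scaled (see below). A call has 1 to 12 rows; each row shifts and turns the commanded pose from where the row before left it, along the tool's axes as they then stand; what a row does not reach is not made up. The controller multiplies each number of a shift by 0.025 m and each number of a turn by 90 degrees. A row lasts 1/8 s, in which the tool goes at most 62.5 mm and 10.7 degrees, less where a joint would pass 70% of its speed; a pose out of reach is approached as far as the arm can. A call with a number of a shift or a turn outside -1 to 1 is refused whole. A call with a gripper value outside its range is refused whole. "claw" is the opening, from 0 (shut) to 1 (fully open), set as the call begins (left out, the last holds). The fingers move at their own pace and stop on an object; "grip_force" is the grip in N (left out, the last holds). Time passes only in rows, so rows that do not move let the fingers close. It gives the time, the measured TCP pose, the force, the opening and the grip force at its end, in the units of the state.
- manip.sense(): the state, without advancing time (a new reading comes with each control period).
- imaging.get_image(name): name is "side" or "top"; returns a dict with "image" (384x512x3 uint8, red, green, blue), "z_map" (384x512 float32, m along the optical axis (not along the pixel's ray), 0 where there is no reading), "fx", "fy", "cx", "cy" (pixels), "dist" ([k1, k2, p1, p2, k3] as OpenCV has them; the pictures are not rectified), "rvec" (rotation vector, rad) and "tvec" (3), from world to camera coordinates, as OpenCV has them. Camera axes: x right, y down, z forward; pixel columns grow to the right and rows downward; lengths in m; the calibration is good to about 2 mm. A picture is of the moment at which its call begins.
- order.finish_job(): hands the job in; it is judged then, once.
Trained networks look in the newest picture that a camera, given by its name, has taken for a name from the list of things; names that differ only in an ending like _2 or _b are one class to them, and where a whole thing is asked for, a point or a joint stands for the part that bears it (a point fixed in the world has none). Each returns a list of dicts, best first, with "confidence" (0 to 1); they miss things now and then, are a little off and sometimes report something else, mostly with a low value. They report only what shows in the picture. A call takes as long as a camera call. They do not tell look-alikes from the thing itself.
- imaging.cut_out(camera, name): "region" (384x512 bool, what is visible of it) and "box" ([left, top, right, bottom] in pixels, round what is visible of it).
The state is a dict: "t": time; "q": joint angles; "qd": joint speeds; "tau": joint torques, N m; "tool_pos": TCP position; "ee_rot": TCP orientation; "contact_force": force on the tool from outside, world axes, zero at the start; "wrist_torque": the same for the moment, N m; "opening": opening from 0.0 (shut) to 1.0 (fully open); "grasp_force": force on a finger pad.
Only numpy, scipy, OpenCV 4.12 (cv2) and the standard library are available. Lean on these libraries where they do the work, as an engineer would, in place of code of your own. Each camera call takes 0.05 s, during which the arm holds its last target. There are 200 camera calls.

TASK

Pack the plywood crate for the next job: from the black parts bin take the long hex nut, the long tube spacer and the L-shaped bracket, and put each into an empty cell of the crate of its own, down on the cell's floor, with the tube standing on end. Then stand the white oil bottle upright in the last empty cell. Leave the short nut, the short tube and the flat plate in the bin, and everything else where it is.

Things in the scene. Friction and masses are not known exactly. Their poses are not given: they have to be found in the camera images.
- bin: black low parts bin, 191 (its x) by 284 (its y) by 30 mm high (far +x wall 45 mm), fixed to the bench; 2 by 3 compartments, each 88 by 88 mm inside, centres at x = +-46.5 mm and y = -93, 0, +93 mm; floor 5 mm thick, walls 5 mm. Each compartment holds one part. Origin: centre of the underside. It may stand to the left or right of the robot's middle, the crate on the other side
- crate: plywood crate, 186 (its x) by 276 (its y) by 50 mm high, fixed to the bench; 2 by 3 cells, each 84 by 84 mm inside, centres at x = +-45 mm and y = -90, 0, +90 mm; floor 6 mm thick, walls and dividers 6 mm, all 50 mm high. Four cells are empty, two hold the jar and the tin. Origin: centre of the underside
- pad1: black rubber pad, 70 by 70 by 3 mm, fixed on the floor of one of the four empty cells, in the cell's centre; origin: centre of its underside (6 mm above the bench), axes along the crate's
- pad2: black rubber pad, 70 by 70 by 3 mm, fixed on the floor of one of the four empty cells, in the cell's centre; origin: centre of its underside (6 mm above the bench), axes along the crate's
- pad3: black rubber pad, 70 by 70 by 3 mm, fixed on the floor of one of the four empty cells, in the cell's centre; origin: centre of its underside (6 mm above the bench), axes along the crate's
- pad4: black rubber pad, 70 by 70 by 3 mm, fixed on the floor of one of the four empty cells, in the cell's centre; origin: centre of its underside (6 mm above the bench), axes along the crate's
- long_nut: the long hex nut: a steel hexagonal bar 54 mm long (along its x), 20 mm across flats and 22.4 mm over the two side edges, lying on a flat in a bin compartment, 20 mm high. Origin: centre of the underside (z up as it lies)
- long_nut_mid (a point): the middle of the long hex nut, on its axis, 10 mm above its origin
- long_tube: the long tube spacer: a steel tube, 28 mm outside and 16 mm inside diameter, 42 mm high, standing on end in a bin compartment. Origin: centre of its lower end, z along the tube
- bracket: the L-shaped steel bracket, 24 mm wide (its y): a foot 44 mm (its x) by 24 mm, 5 mm thick, lying flat, and an upright leg 5 mm thick and 24 mm wide at the foot's -x end (leg's middle at x = -19.5 mm), 44 mm high in all. Origin: centre of the foot's underside
- bracket_mid (a point): a point near the bracket's centre of mass, inside the corner: 9 mm to -x of and 13 mm above its origin
- oil_bottle: white round plastic oil bottle with a black cap, 48 mm diameter, straight sided to a height of 74 mm, 100 mm high with its cap, about 140 g, standing on the bench between bin and crate. Origin: centre of its underside, z up
- short_nut: short hex nut, 20 mm across flats, 16 mm high, lying on its face in a bin compartment; stays in the bin. Origin: centre of its underside
- short_tube: short steel tube spacer, 28 mm diameter, 14 mm high, in a bin compartment; stays in the bin. Origin: centre of its underside
- flat_plate: flat steel plate, 44 by 24 by 5 mm, lying in a bin compartment; stays in the bin. Origin: centre of its underside
- jar: glass jar with a steel cap, 60 mm diameter, 70 mm high, standing in a cell of the crate; leave it. Origin: centre of its underside
- tin: plain metal tin, 56 mm diameter, 60 mm high, standing in a cell of the crate; leave it. Origin: centre of its underside
- tape_measure: grey tape measure, 52 by 52 by 30 mm, lying on the bench; leave it. Origin: centre of its underside
- wrench: steel wrench lying on the bench beyond the bin and crate; leave it. Origin: its underside
- mug: white mug with a side handle, 76 mm diameter, 85 mm high, standing at the far side of the bench; leave it. Origin: centre of its underside
- screwdriver: screwdriver lying on the bench near the robot; leave it. Origin: its underside
Mind the look-alikes: they are no part of the job. Leave any purple look-alike of the bracket alone. What is shaped like the oil_bottle but purple is not meant.

How it is judged:
On the way, in this order (a step that is already met when the one before it is completed fails the run):
1. the long nut, the long tube (on end) and the bracket lie let go in the crate's empty cells ((horizontal distance between long_nut_mid and pad1 below 0.045 m or horizontal distance between long_nut_mid and pad2 below 0.045 m or horizontal distance between long_nut_mid and pad3 below 0.045 m or horizontal distance between long_nut_mid and pad4 below 0.045 m) and (horizontal distance between bracket_mid and pad1 below 0.045 m or horizontal distance between bracket_mid and pad2 below 0.045 m or horizontal distance between bracket_mid and pad3 below 0.045 m or horizontal distance between bracket_mid and pad4 below 0.045 m) and (horizontal distance between long_tube and pad1 below 0.045 m or horizontal distance between long_tube and pad2 below 0.045 m or horizontal distance between long_tube and pad3 below 0.045 m or horizontal distance between long_tube and pad4 below 0.045 m) and height (world z) of each of long_nut_mid, bracket_mid below 0.043 m and angle between the z axis of long_tube and the z axis of crate, either way round below 0.15 rad and height (world z) of long_tube below 0.056 m and linear speed of each of long_nut, bracket, long_tube below 0.02 m/s and contact force between the fingers and long_nut below 0.05 N and contact force between the fingers and bracket below 0.05 N and contact force between the fingers and long_tube below 0.05 N), for 0.2 s.
2. then the oil bottle stands upright in an empty cell, let go ((horizontal distance between oil_bottle and pad1 below 0.045 m or horizontal distance between oil_bottle and pad2 below 0.045 m or horizontal distance between oil_bottle and pad3 below 0.045 m or horizontal distance between oil_bottle and pad4 below 0.045 m) and height (world z) of oil_bottle below 0.018 m and angle between oil_bottle's own z axis and vertical below 0.12 rad and linear speed of oil_bottle below 0.02 m/s and contact force between the fingers and oil_bottle below 0.05 N), for 0.2 s.
At the end, for the whole second after the job is handed in: Each of the four padded cells holds one of long nut, long tube, bracket, oil bottle (within 45 mm of the pad's centre); middles of nut and bracket below 43 mm over the bench; tube on end within 0.15 rad, either way up; bottle's foot on the pad, upright within 0.12 rad; all still (horizontal distance between any of long_nut_mid, bracket_mid, long_tube, oil_bottle and pad1 below 0.045 m and horizontal distance between any of long_nut_mid, bracket_mid, long_tube, oil_bottle and pad2 below 0.045 m and horizontal distance between any of long_nut_mid, bracket_mid, long_tube, oil_bottle and pad3 below 0.045 m and horizontal distance between any of long_nut_mid, bracket_mid, long_tube, oil_bottle and pad4 below 0.045 m and height (world z) of each of long_nut_mid, bracket_mid below 0.043 m and angle between the z axis of long_tube and the z axis of crate, either way round below 0.15 rad and height (world z) of long_tube below 0.056 m and height (world z) of oil_bottle below 0.018 m and angle between oil_bottle's own z axis and vertical below 0.12 rad and linear speed of each of long_nut, bracket, long_tube, oil_bottle below 0.02 m/s); the robot touches nothing.
It fails at once if the short nut, the short tube or the flat plate moved more than 50 mm (taken out of its compartment) (distance of any of short_nut, short_tube, flat_plate from where it was at the start of the episode above 0.05 m).
It fails at once if the jar or the tin in the crate moved more than 40 mm or tipped (distance of any of jar, tin from where it was at the start of the episode above 0.04 m or angle between any of jar, tin's own z axis and vertical above 0.5 rad).
It fails at once if the tape measure, wrench, mug or screwdriver moved more than 40 mm (distance of any of tape_measure, wrench, mug, screwdriver from where it was at the start of the episode above 0.04 m).
It also fails if it takes over 72 s, if anything falls off the work surface, if the arm or the gripper's body presses on something with over 40 N, if the wrist force passes 120 N, or if a joint passes its speed limit or range.

## Working session

There is one attempt and no reset: what is moved stays moved. The work goes in short steps, Python scripts to look and compute and a tool call to move; the robot and the scene stay as the last step left them, time stands still between calls to the robot, and variables do not carry over. Pictures are saved under pics/ and viewed, at most 10 in all, crops included, and the job is handed in when it is done.

Besides the shell and the picture viewer there is one more tool, called by a JSON object that holds its "api" and its "payload". carry_out: Moves the arm, as the interface text tells. Its arguments: {"type":"object","properties":{"deltas":{"type":"array","items":{"type":"object","properties":{"dx":{"type":"number"},"dy":{"type":"number"},"dz":{"type":"number"},"rx":{"type":"number"},"ry":{"type":"number"},"rz":{"type":"number"}}}},"claw":{"type":"number"},"grip_force":{"type":"number"}},"required":["deltas"]}

```bash
ls; mkdir -p pics
cat > h.py <<'E'
import numpy as np, cv2, pickle
from station import manip, imaging, order
def grab(n):
    g=imaging.get_image(n); return g
def world(g):
    """HxWx3 world points from z_map"""
    h,w=g["z_map"].shape
    K=np.array([[g["fx"],0,g["cx"]],[0,g["fy"],g["cy"]],[0,0,1]])
    uv=np.stack(np.meshgrid(np.arange(w),np.arange(h)),-1).reshape(-1,1,2).astype(np.float64)
    n=cv2.undistortPoints(uv,K,np.array(g["dist"],float)).reshape(h,w,2)
    z=g["z_map"]; c=np.dstack([n[...,0]*z,n[...,1]*z,z])
    R=cv2.Rodrigues(np.array(g["rvec"],float))[0]
    return np.where(z[...,None]>0,(c-np.array(g["tvec"]).reshape(3))@R,np.nan)
E
python3 - <<'E'
from h import *
print(manip.sense())
for n in("top","side"):
    g=grab(n); pickle.dump((g,world(g)),open(n+".pkl","wb"))
    cv2.imwrite(f"pics/{n}0.png",cv2.resize(g["image"][...,::-1],(800,600)))
    W=world(g)
    for k in "bin crate long_nut long_tube bracket oil_bottle short_nut short_tube flat_plate jar tin tape_measure wrench mug screwdriver pad1".split():
        for d in imaging.cut_out(n,k)[:3]:
            r=d["region"]; P=W[r]; 
            print(n,k,round(d["confidence"],2),np.round(d["box"]),np.nanmedian(P,0).round(3),np.nanmin(P,0).round(3),np.nanmax(P,0).round(3))
E
```

```text
pics
{'t': 0.0, 'q': array([-1.33033215e+00,  2.91299842e-01, -1.54119987e-01,  1.12666563e+00,
       -1.26742018e-05,  1.43150368e+00]), 'qd': array([ 8.13149248e-04, -1.39673876e-03, -6.56145679e-04,  2.12793946e-04,
        3.30076706e-05, -8.87485542e-05]), 'tau': array([-7.89724854e-04, -5.37147689e+01,  3.31373692e+01,  1.59904553e-02,
       -2.91603492e-04, -2.08659151e-05]), 'tool_pos': array([ 0.1945164 , -0.48718076,  0.23072449]), 'ee_rot': array([-6.43422733e-04,  9.82026987e-01,  1.88739455e-01, -3.89210394e-05]), 'contact_force': array([0.22467984, 0.89389982, 0.48351091]), 'wrist_torque': array([-0.00452382,  0.01016245,  0.00451198]), 'grasp_force': 0.0, 'opening': 1.0002719928116754}
top bin 0.79 [133. 151. 223. 218.] [0.528 0.25  0.007] [ 0.425  0.102 -0.004] [0.642 0.403 0.053]
top crate 0.87 [278. 155. 370. 216.] [ 0.519 -0.238  0.026] [ 0.421 -0.394 -0.005] [ 0.626 -0.099  0.079]
top long_tube 0.44 [201. 192. 211. 203.] [0.488 0.152 0.043] [0.473 0.139 0.003] [0.499 0.161 0.051]
top long_tube 0.36 [336. 163. 359. 181.] [ 0.565 -0.328  0.009] [ 0.533 -0.362  0.0
[... 4009 characters left out ...]
 312. 249.] [0.368 0.007 0.028] [ 0.347 -0.027 -0.001] [0.397 0.031 0.033]
side wrench 0.69 [170. 166. 210. 202.] [0.736 0.046 0.007] [ 0.663  0.015 -0.002] [0.85  0.076 0.012]
side mug 0.55 [119. 187. 157. 237.] [0.715 0.237 0.053] [ 0.695  0.173 -0.004] [0.859 0.3   0.088]
side screwdriver 0.91 [259. 287. 279. 384.] [0.294 0.232 0.021] [ 0.204  0.178 -0.002] [0.346 0.324 0.028]
side pad1 0.56 [330. 151. 344. 156.] [ 0.479 -0.351  0.01 ] [ 0.454 -0.368  0.006] [ 0.506 -0.338  0.013]
side pad1 0.55 [309. 159. 330. 173.] [ 0.477 -0.257  0.009] [ 0.45  -0.278  0.006] [ 0.506 -0.24   0.013]
side pad1 0.53 [294. 175. 316. 190.] [ 0.478 -0.164  0.009] [ 0.433 -0.186  0.006] [ 0.509 -0.106  0.051]
```

Run:
```python
from h import *
g,W=pickle.load(open("top.pkl","rb"))
cv2.imwrite("pics/topcrop.png",cv2.resize(g["image"][95:290,122:382,::-1],(780,585),interpolation=cv2.INTER_CUBIC))
cv2.imwrite("pics/bincrop.png",cv2.resize(g["image"][145:225,128:268,::-1],(798,456),interpolation=cv2.INTER_CUBIC))
```

```text
(no output)
```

View pics/topcrop.png

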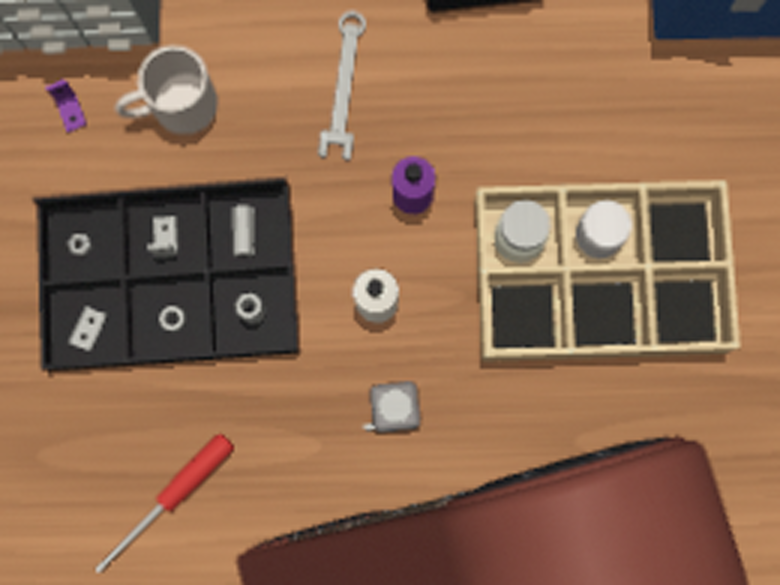

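View pics/bincrop.png

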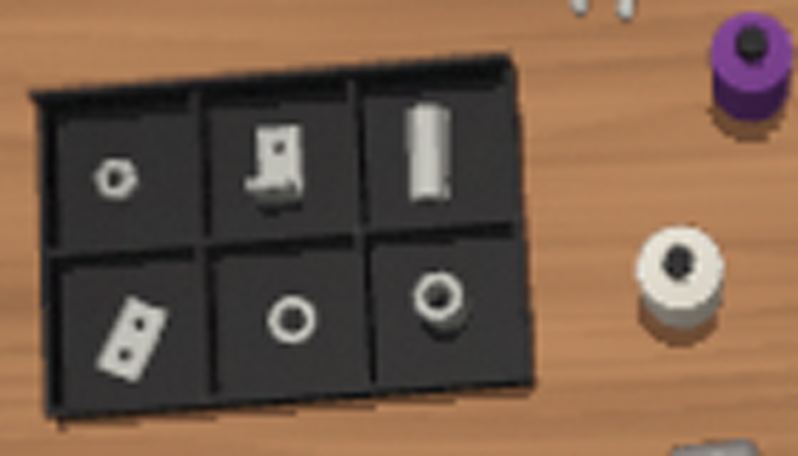

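Top view (full-frame pixels): steel nut (205,173), tube (206,197) and bracket (178,176) sit in the bin. The second bracket-shaped thing at (144,132) is purple, so it is the look-alike. There are two bottle-shaped things: white at (249,193), which is the one meant, and purple at (260,155), which stays. The four padded cells are (347,172), (296,200), (323,200) and (349,200). The jar and tin are at (297,172) and (324,172).

Run:
```python
from h import *
P={n:pickle.load(open(n+".pkl","rb"))[1].reshape(-1,3) for n in("top","side")}
def sel(n,c,r,z0,z1):
    p=P[n]; p=p[np.isfinite(p).all(1)]
    return p[(np.hypot(*(p[:,:2]-c).T)<r)&(p[:,2]>z0)&(p[:,2]<z1)]
def rep(l,q):
    if len(q)<4: print(l,len(q));return
    (c,s,a)=cv2.minAreaRect((q[:,:2]*1000).astype(np.float32))
    print(l,len(q),"mean",q.mean(0).round(4),"rect",np.round(c,1),np.round(s,1),round(a,1),"z",np.percentile(q[:,2],[5,50,95]).round(3))
for n in P:
    rep(n+" nut",sel(n,(.577,.16),.037,.014,.04)); rep(n+" nut top",sel(n,(.577,.16),.037,.023,.04))
    rep(n+" tube top",sel(n,(.485,.153),.03,.040,.06)); rep(n+" tube",sel(n,(.485,.153),.03,.014,.06))
    rep(n+" leg",sel(n,(.573,.251),.037,.018,.06)); rep(n+" legtop",sel(n,(.573,.251),.037,.040,.06)); rep(n+" brk",sel(n,(.573,.251),.037,.0085,.06))
    rep(n+" bottle",sel(n,(.49,.012),.04,.03,.11)); rep(n+" cap",sel(n,(.49,.012),.04,.085,.11)); rep(n+" shoulder",sel(n,(.49,.012),.04,.065,.08))
    rep(n+" crate",np.array([p for p in sel(n,(.52,-.24),.19,.046,.053)])); rep(n+" bin",sel(n,(.53,.25),.19,.027,.047))
    for c in[(.565,-.33),(.473,-.145),(.473,-.238),(.474,-.328)]: rep(n+" pad",sel(n,c,.05,.0078,.012))
print(sel("top",(.573,.251),.037,.009,.06).round(3).tolist())
```

```text
top nut 108 mean [0.5759 0.1605 0.0225] rect [577.9 160.9] [55.3 21. ] 0.3 z [0.015 0.023 0.029]
top nut top 53 mean [0.5755 0.1611 0.0261] rect [575.6 160.6] [50.4 15.7] 3.3 z [0.023 0.025 0.031]
top tube top 38 mean [0.4868 0.153  0.0462] rect [487.1 152.6] [22.8 24.5] 86.6 z [0.042 0.046 0.051]
top tube 59 mean [0.4854 0.1519 0.0399] rect [485.5 152.7] [24.8 25.3] 47.6 z [0.018 0.044 0.05 ]
top leg 29 mean [0.555  0.251  0.0411] rect [555.6 251.2] [ 5.9 24.8] 0.3 z [0.023 0.047 0.052]
top legtop 18 mean [0.5555 0.2517 0.0483] rect [555.  251.2] [24.7  5.7] 87.4 z [0.042 0.049 0.053]
top brk 113 mean [0.5698 0.2514 0.019 ] rect [568.4 250.9] [60.2 59.9] 4.7 z [0.009 0.012 0.049]
top bottle 198 mean [0.4912 0.0133 0.0777] rect [493.7  13.7] [44.7 44.5] 88.5 z [0.046 0.078 0.1  ]
top cap 34 mean [0.4938 0.0134 0.0959] rect [496.   13.9] [19.6 18.1] 51.6 z [0.086 0.098 0.101]
top shoulder 102 mean [0.4929 0.0136 0.0755] rect [493.8  13.7] [44.7 44.3] 88.6 z [0.067 0.076 0.08 ]
top crate 811 mean [ 0.518  -0.2368  0.0497] rect [ 518.3 -238.9] [187.9 276.9] 0.2 z [0.047 0.05  0.053]
top
[... 3648 characters left out ...]
55, 0.253, 0.047], [0.554, 0.249, 0.049], [0.554, 0.246, 0.049], [0.554, 0.243, 0.048], [0.554, 0.24, 0.047], [0.559, 0.24, 0.027], [0.553, 0.261, 0.042], [0.554, 0.258, 0.037], [0.553, 0.254, 0.04], [0.553, 0.252, 0.037], [0.554, 0.249, 0.035], [0.555, 0.246, 0.031], [0.554, 0.243, 0.032], [0.554, 0.239, 0.032], [0.558, 0.24, 0.013], [0.559, 0.23, 0.009], [0.556, 0.278, 0.011], [0.553, 0.261, 0.025], [0.553, 0.258, 0.023], [0.554, 0.256, 0.017], [0.553, 0.251, 0.022], [0.553, 0.248, 0.021], [0.554, 0.246, 0.018], [0.554, 0.243, 0.015], [0.555, 0.24, 0.012], [0.555, 0.237, 0.009], [0.555, 0.223, 0.011], [0.549, 0.277, 0.013], [0.548, 0.243, 0.01], [0.545, 0.257, 0.013], [0.539, 0.264, 0.01]]
```

Run:
```python
import numpy as np
th=.3797; d=np.array([.508,.861])
for i in range(15):
    print(i,"dx %.2f dy %.2f"%(d@[np.cos(th),np.sin(th)],d@[np.sin(th),-np.cos(th)])); th+=.117*np.pi/2
print(th)
```

```text
0 dx 0.79 dy -0.61
1 dx 0.89 dy -0.46
2 dx 0.96 dy -0.29
3 dx 0.99 dy -0.11
4 dx 1.00 dy 0.08
5 dx 0.97 dy 0.26
6 dx 0.90 dy 0.43
7 dx 0.81 dy 0.59
8 dx 0.69 dy 0.73
9 dx 0.54 dy 0.84
10 dx 0.38 dy 0.92
11 dx 0.21 dy 0.98
12 dx 0.02 dy 1.00
13 dx -0.16 dy 0.99
14 dx -0.34 dy 0.94
3.136447553525045
```

{"api": "carry_out", "payload": {"deltas": [{"dx": 0.79, "dy": -0.61, "rz": -0.117}, {"dx": 0.89, "dy": -0.46, "rz": -0.117}, {"dx": 0.96, "dy": -0.29, "rz": -0.117}, {"dx": 0.99, "dy": -0.11, "rz": -0.117}, {"dx": 1.0, "dy": 0.08, "rz": -0.117}, {"dx": 0.97, "dy": 0.26, "rz": -0.117}, {"dx": 0.9, "dy": 0.43, "rz": -0.117}, {"dx": 0.81, "dy": 0.59, "rz": -0.117}, {"dx": 0.69, "dy": 0.73, "rz": -0.117}, {"dx": 0.54, "dy": 0.84, "rz": -0.117}, {"dx": 0.38, "dy": 0.92, "rz": -0.117}, {"dx": 0.21, "dy": 0.98, "rz": -0.117}], "claw": 0.55, "grip_force": 50}}

```text
$.deltas[0]: bad value
```

{"api": "carry_out", "payload": {"deltas": [{"dx": 0.79, "dy": -0.61, "dz": 0, "rx": 0, "ry": 0, "rz": -0.117}, {"dx": 0.89, "dy": -0.46, "dz": 0, "rx": 0, "ry": 0, "rz": -0.117}, {"dx": 0.96, "dy": -0.29, "dz": 0, "rx": 0, "ry": 0, "rz": -0.117}, {"dx": 0.99, "dy": -0.11, "dz": 0, "rx": 0, "ry": 0, "rz": -0.117}, {"dx": 1.0, "dy": 0.08, "dz": 0, "rx": 0, "ry": 0, "rz": -0.117}, {"dx": 0.97, "dy": 0.26, "dz": 0, "rx": 0, "ry": 0, "rz": -0.117}, {"dx": 0.9, "dy": 0.43, "dz": 0, "rx": 0, "ry": 0, "rz": -0.117}, {"dx": 0.81, "dy": 0.59, "dz": 0, "rx": 0, "ry": 0, "rz": -0.117}, {"dx": 0.69, "dy": 0.73, "dz": 0, "rx": 0, "ry": 0, "rz": -0.117}, {"dx": 0.54, "dy": 0.84, "dz": 0, "rx": 0, "ry": 0, "rz": -0.117}, {"dx": 0.38, "dy": 0.92, "dz": 0, "rx": 0, "ry": 0, "rz": -0.117}, {"dx": 0.21, "dy": 0.98, "dz": 0, "rx": 0, "ry": 0, "rz": -0.117}], "claw": 0.55, "grip_force": 50}}

```text
t: 3.2
tool_pos: [0.3474, -0.2283, 0.2314]
ee_rot: [0.0, 0.272, 0.962, -0.0]
contact_force: [-0.6, -0.6, -0.4]
opening: 0.547
grasp_force: 0.0
```

{"api": "carry_out", "payload": {"deltas": [{"dx": 0.02, "dy": 1.0, "dz": 0, "rx": 0, "ry": 0, "rz": -0.117}, {"dx": -0.16, "dy": 0.99, "dz": 0, "rx": 0, "ry": 0, "rz": -0.117}, {"dx": -0.34, "dy": 0.94, "dz": 0, "rx": 0, "ry": 0, "rz": -0.12}, {"dx": -0.59, "dy": 1.0, "dz": 0, "rx": 0, "ry": 0, "rz": 0}, {"dx": -0.59, "dy": 1.0, "dz": 0, "rx": 0, "ry": 0, "rz": 0}, {"dx": -0.59, "dy": 1.0, "dz": 0, "rx": 0, "ry": 0, "rz": 0}, {"dx": -0.59, "dy": 1.0, "dz": 0, "rx": 0, "ry": 0, "rz": 0}, {"dx": -0.59, "dy": 1.0, "dz": 0, "rx": 0, "ry": 0, "rz": 0}, {"dx": -0.59, "dy": 1.0, "dz": 0, "rx": 0, "ry": 0, "rz": 0}, {"dx": -0.59, "dy": 1.0, "dz": 0, "rx": 0, "ry": 0, "rz": 0}, {"dx": -0.59, "dy": 1.0, "dz": 0, "rx": 0, "ry": 0, "rz": 0}, {"dx": -0.59, "dy": 1.0, "dz": 0, "rx": 0, "ry": 0, "rz": 0}]}}

```text
t: 4.7
tool_pos: [0.5189, 0.0613, 0.2313]
ee_rot: [0.0, 0.001, 1.0, -0.0]
contact_force: [0.5, -0.5, 0.3]
opening: 0.549
grasp_force: 0.0
```

{"api": "carry_out", "payload": {"deltas": [{"dx": -0.58, "dy": 1.0, "dz": 1, "rx": 0, "ry": 0, "rz": 0}, {"dx": -0.58, "dy": 1.0, "dz": 1, "rx": 0, "ry": 0, "rz": 0}, {"dx": -0.58, "dy": 1.0, "dz": 1, "rx": 0, "ry": 0, "rz": 0}, {"dx": -0.58, "dy": 1.0, "dz": 1, "rx": 0, "ry": 0, "rz": 0}, {"dx": 0, "dy": 0, "dz": 1, "rx": 0, "ry": 0, "rz": 0}, {"dx": 0, "dy": 0, "dz": 1, "rx": 0, "ry": 0, "rz": 0}, {"dx": 0, "dy": 0, "dz": 1, "rx": 0, "ry": 0, "rz": 0}, {"dx": 0, "dy": 0, "dz": 0.6, "rx": 0, "ry": 0, "rz": 0}, {"dx": 0, "dy": 0, "dz": 0.4, "rx": 0, "ry": 0, "rz": 0}], "claw": 0.42}}

```text
t: 5.82
tool_pos: [0.5765, 0.1603, 0.0308]
ee_rot: [-0.0, 0.001, 1.0, -0.0]
contact_force: [-0.1, -0.2, -0.2]
opening: 0.419
grasp_force: 0.0
```

{"api": "carry_out", "payload": {"deltas": [{"dx": 0, "dy": 0.02, "dz": 0.5, "rx": 0, "ry": 0, "rz": 0}, {"dx": 0, "dy": 0, "dz": 0.45, "rx": 0, "ry": 0, "rz": 0}]}}

```text
t: 6.08
tool_pos: [0.5768, 0.1609, 0.0072]
ee_rot: [0.0, 0.001, 1.0, 0.0]
contact_force: [0.3, 0.1, 0.2]
opening: 0.419
grasp_force: 0.0
```

{"api": "carry_out", "payload": {"deltas": [{"dx": 0, "dy": 0, "dz": 0, "rx": 0, "ry": 0, "rz": 0}, {"dx": 0, "dy": 0, "dz": 0, "rx": 0, "ry": 0, "rz": 0}, {"dx": 0, "dy": 0, "dz": 0, "rx": 0, "ry": 0, "rz": 0}, {"dx": 0, "dy": 0, "dz": 0, "rx": 0, "ry": 0, "rz": 0}], "claw": 0}}

```text
t: 6.58
tool_pos: [0.5768, 0.1608, 0.0079]
ee_rot: [0.0, 0.001, 1.0, 0.0]
contact_force: [0.2, -1.0, -1.0]
opening: 0.245
grasp_force: 50.3
```

{"api": "carry_out", "payload": {"deltas": [{"dx": 0, "dy": 0, "dz": -1, "rx": 0, "ry": 0, "rz": 0}, {"dx": 0, "dy": 0, "dz": -1, "rx": 0, "ry": 0, "rz": 0}, {"dx": 0, "dy": 0, "dz": -1, "rx": 0, "ry": 0, "rz": 0}, {"dx": 0.26, "dy": -1, "dz": -1, "rx": 0, "ry": 0, "rz": 0}, {"dx": 0.26, "dy": -1, "dz": -1, "rx": 0, "ry": 0, "rz": 0}, {"dx": 0.26, "dy": -1, "dz": -1, "rx": 0, "ry": 0, "rz": 0}, {"dx": 0.26, "dy": -1, "dz": 0, "rx": 0, "ry": 0, "rz": 0}, {"dx": 0.26, "dy": -1, "dz": 0, "rx": 0, "ry": 0, "rz": 0}, {"dx": 0.26, "dy": -1, "dz": 0, "rx": 0, "ry": 0, "rz": 0}, {"dx": 0.26, "dy": -1, "dz": 0, "rx": 0, "ry": 0, "rz": 0}, {"dx": 0.26, "dy": -1, "dz": 0, "rx": 0, "ry": 0, "rz": 0}, {"dx": 0.26, "dy": -1, "dz": 0, "rx": 0, "ry": 0, "rz": 0}]}}

```text
t: 8.07
tool_pos: [0.5175, -0.0649, 0.1578]
ee_rot: [0.0, 0.001, 1.0, -0.0]
contact_force: [-0.5, 0.5, -0.2]
opening: 0.248
grasp_force: 50.3
```

{"api": "carry_out", "payload": {"deltas": [{"dx": 0.26, "dy": -1, "dz": 0, "rx": 0, "ry": 0, "rz": 0}, {"dx": 0.26, "dy": -1, "dz": 0, "rx": 0, "ry": 0, "rz": 0}, {"dx": 0.26, "dy": -1, "dz": 0, "rx": 0, "ry": 0, "rz": 0}, {"dx": 0.26, "dy": -1, "dz": 0, "rx": 0, "ry": 0, "rz": 0}, {"dx": 0.26, "dy": -1, "dz": 0, "rx": 0, "ry": 0, "rz": 0}, {"dx": 0.26, "dy": -1, "dz": 1, "rx": 0, "ry": 0, "rz": 0}, {"dx": 0.12, "dy": -1, "dz": 1, "rx": 0, "ry": 0, "rz": 0}, {"dx": 0, "dy": 0, "dz": 1, "rx": 0, "ry": 0, "rz": 0}]}}

```text
t: 9.07
tool_pos: [0.4755, -0.2409, 0.0821]
ee_rot: [0.0, 0.002, 1.0, -0.001]
contact_force: [0.1, -0.1, -0.3]
opening: 0.245
grasp_force: 50.3
```

{"api": "carry_out", "payload": {"deltas": [{"dx": 0, "dy": 0, "dz": 1, "rx": 0, "ry": 0, "rz": 0}, {"dx": 0, "dy": 0, "dz": 1, "rx": 0, "ry": 0, "rz": 0}, {"dx": 0, "dy": 0, "dz": 0.5, "rx": 0, "ry": 0, "rz": 0}, {"dx": 0, "dy": 0, "dz": 0.22, "rx": 0, "ry": 0, "rz": 0}, {"dx": 0, "dy": 0, "dz": 0, "rx": 0, "ry": 0, "rz": 0}]}}

```text
t: 9.7
tool_pos: [0.4758, -0.2392, 0.0149]
ee_rot: [0.0, 0.001, 1.0, -0.0]
contact_force: [0.2, 0.9, -0.2]
opening: 0.247
grasp_force: 50.3
```

{"api": "carry_out", "payload": {"deltas": [{"dx": 0, "dy": 0, "dz": 0, "rx": 0, "ry": 0, "rz": 0}, {"dx": 0, "dy": 0, "dz": 0, "rx": 0, "ry": 0, "rz": 0}, {"dx": 0, "dy": 0, "dz": -1, "rx": 0, "ry": 0, "rz": 0}, {"dx": 0, "dy": 0, "dz": -1, "rx": 0, "ry": 0, "rz": 0}, {"dx": 0, "dy": 0, "dz": -1, "rx": 0, "ry": 0, "rz": 0}], "claw": 0.45}}

```text
t: 10.32
tool_pos: [0.4756, -0.2391, 0.0908]
ee_rot: [0.0, 0.001, 1.0, -0.0]
contact_force: [0.2, 0.3, -1.0]
opening: 0.445
grasp_force: 0.0
```

Run:
```python
from h import *
g=grab("top");W=world(g)
p=W.reshape(-1,3);p=p[np.isfinite(p).all(1)]
# nut in old place / new place
for c in[(.577,.161),(.475,-.240)]:
    q=p[(abs(p[:,0]-c[0])<.034)&(abs(p[:,1]-c[1])<.03)]; print(c,np.percentile(q[:,2],[5,50,90]).round(3))
cv2.imwrite("pics/top1.png",cv2.resize(g["image"][145:225,200:380,::-1],(800,356),interpolation=cv2.INTER_CUBIC))
```

```text
(0.577, 0.161) [0.    0.005 0.009]
(0.475, -0.24) [0.573 0.584 0.606]
```

View pics/top1.png

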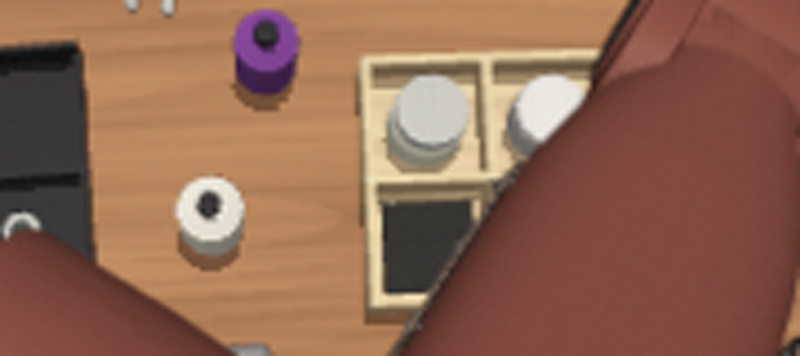

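The old nut compartment in the bin is now empty, and the arm hides the nut's new cell. Next is the tube.

{"api": "carry_out", "payload": {"deltas": [{"dx": -0.03, "dy": 1, "dz": -1, "rx": 0, "ry": 0, "rz": 0}, {"dx": -0.03, "dy": 1, "dz": -1, "rx": 0, "ry": 0, "rz": 0}, {"dx": -0.03, "dy": 1, "dz": -1, "rx": 0, "ry": 0, "rz": 0}, {"dx": -0.03, "dy": 1, "dz": 0, "rx": 0, "ry": 0, "rz": 0}, {"dx": -0.03, "dy": 1, "dz": 0, "rx": 0, "ry": 0, "rz": 0}, {"dx": -0.03, "dy": 1, "dz": 0, "rx": 0, "ry": 0, "rz": 0}, {"dx": -0.03, "dy": 1, "dz": 0, "rx": 0, "ry": 0, "rz": 0}, {"dx": -0.03, "dy": 1, "dz": 0, "rx": 0, "ry": 0, "rz": 0}, {"dx": -0.03, "dy": 1, "dz": 0, "rx": 0, "ry": 0, "rz": 0}, {"dx": -0.03, "dy": 1, "dz": 0, "rx": 0, "ry": 0, "rz": 0}, {"dx": -0.03, "dy": 1, "dz": 0, "rx": 0, "ry": 0, "rz": 0}, {"dx": -0.03, "dy": 1, "dz": 0, "rx": 0, "ry": 0, "rz": 0}]}}

```text
t: 11.88
tool_pos: [0.485, 0.0618, 0.1648]
ee_rot: [0.0, 0.001, 1.0, -0.0]
contact_force: [0.4, 0.2, 0.1]
opening: 0.451
grasp_force: 0.0
```

{"api": "carry_out", "payload": {"deltas": [{"dx": 0, "dy": 1, "dz": 0, "rx": 0, "ry": 0, "rz": 0}, {"dx": 0, "dy": 1, "dz": 0, "rx": 0, "ry": 0, "rz": 0}, {"dx": 0, "dy": 1, "dz": 1, "rx": 0, "ry": 0, "rz": 0}, {"dx": 0, "dy": 0.68, "dz": 1, "rx": 0, "ry": 0, "rz": 0}, {"dx": 0, "dy": 0, "dz": 1, "rx": 0, "ry": 0, "rz": 0}, {"dx": 0, "dy": 0, "dz": 0, "rx": 0, "ry": 0, "rz": 0}]}}

```text
t: 12.62
tool_pos: [0.4836, 0.1529, 0.0883]
ee_rot: [-0.001, 0.0, 1.0, -0.0]
contact_force: [0.6, -1.4, -0.0]
opening: 0.447
grasp_force: 0.0
```

{"api": "carry_out", "payload": {"deltas": [{"dx": -0.04, "dy": 0, "dz": 1, "rx": 0, "ry": 0, "rz": 0}, {"dx": 0, "dy": 0, "dz": 1, "rx": 0, "ry": 0, "rz": 0}, {"dx": 0, "dy": 0, "dz": 0.6, "rx": 0, "ry": 0, "rz": 0}, {"dx": 0, "dy": 0, "dz": 0.5, "rx": 0, "ry": 0, "rz": 0}]}}

```text
t: 13.12
tool_pos: [0.4866, 0.1529, 0.0122]
ee_rot: [0.0, 0.001, 1.0, 0.0]
contact_force: [0.2, 0.1, 0.5]
opening: 0.453
grasp_force: 0.0
```

{"api": "carry_out", "payload": {"deltas": [{"dx": 0, "dy": 0, "dz": 0, "rx": 0, "ry": 0, "rz": 0}, {"dx": 0, "dy": 0, "dz": 0, "rx": 0, "ry": 0, "rz": 0}, {"dx": 0, "dy": 0, "dz": 0, "rx": 0, "ry": 0, "rz": 0}, {"dx": 0, "dy": 0, "dz": 0, "rx": 0, "ry": 0, "rz": 0}], "claw": 0}}

```text
t: 13.62
tool_pos: [0.4863, 0.153, 0.0124]
ee_rot: [0.0, 0.001, 1.0, 0.0]
contact_force: [-0.0, 0.1, -0.6]
opening: 0.315
grasp_force: 49.1
```

{"api": "carry_out", "payload": {"deltas": [{"dx": 0, "dy": 0, "dz": -1, "rx": 0, "ry": 0, "rz": 0}, {"dx": 0, "dy": 0, "dz": -1, "rx": 0, "ry": 0, "rz": 0}, {"dx": 0, "dy": -0.3, "dz": -1, "rx": 0, "ry": 0, "rz": 0}, {"dx": 0.03, "dy": -1, "dz": -1, "rx": 0, "ry": 0, "rz": 0}, {"dx": 0.03, "dy": -1, "dz": -1, "rx": 0, "ry": 0, "rz": 0}, {"dx": 0.03, "dy": -1, "dz": -1, "rx": 0, "ry": 0, "rz": 0}, {"dx": 0.03, "dy": -1, "dz": 0, "rx": 0, "ry": 0, "rz": 0}, {"dx": 0.03, "dy": -1, "dz": 0, "rx": 0, "ry": 0, "rz": 0}, {"dx": 0.03, "dy": -1, "dz": 0, "rx": 0, "ry": 0, "rz": 0}, {"dx": 0.03, "dy": -1, "dz": 0, "rx": 0, "ry": 0, "rz": 0}, {"dx": 0.03, "dy": -1, "dz": 0, "rx": 0, "ry": 0, "rz": 0}, {"dx": 0.03, "dy": -1, "dz": 0, "rx": 0, "ry": 0, "rz": 0}]}}

```text
t: 15.12
tool_pos: [0.4789, -0.0804, 0.1623]
ee_rot: [0.0, 0.001, 1.0, -0.0]
contact_force: [0.3, 0.5, -1.0]
opening: 0.317
grasp_force: 49.3
```

{"api": "carry_out", "payload": {"deltas": [{"dx": 0.03, "dy": -1, "dz": 0, "rx": 0, "ry": 0, "rz": 0}, {"dx": 0.03, "dy": -1, "dz": 0, "rx": 0, "ry": 0, "rz": 0}, {"dx": 0.03, "dy": -1, "dz": 0, "rx": 0, "ry": 0, "rz": 0}, {"dx": 0.03, "dy": -1, "dz": 0, "rx": 0, "ry": 0, "rz": 0}, {"dx": 0.03, "dy": -1, "dz": 0, "rx": 0, "ry": 0, "rz": 0}, {"dx": 0.02, "dy": -1, "dz": 0, "rx": 0, "ry": 0, "rz": 0}, {"dx": 0, "dy": -1, "dz": 0, "rx": 0, "ry": 0, "rz": 0}, {"dx": 0, "dy": -1, "dz": 0, "rx": 0, "ry": 0, "rz": 0}, {"dx": 0, "dy": -1, "dz": 1, "rx": 0, "ry": 0, "rz": 0}, {"dx": 0, "dy": -1, "dz": 1, "rx": 0, "ry": 0, "rz": 0}, {"dx": 0, "dy": 0, "dz": 1, "rx": 0, "ry": 0, "rz": 0}, {"dx": 0, "dy": 0, "dz": 0, "rx": 0, "ry": 0, "rz": 0}]}}

```text
t: 16.62
tool_pos: [0.4731, -0.329, 0.0854]
ee_rot: [-0.001, 0.001, 1.0, 0.001]
contact_force: [-0.4, 0.1, 0.3]
opening: 0.314
grasp_force: 49.4
```

{"api": "carry_out", "payload": {"deltas": [{"dx": 0, "dy": 0, "dz": 1, "rx": 0, "ry": 0, "rz": 0}, {"dx": 0, "dy": 0, "dz": 1, "rx": 0, "ry": 0, "rz": 0}, {"dx": 0, "dy": 0, "dz": 0.6, "rx": 0, "ry": 0, "rz": 0}, {"dx": 0, "dy": 0, "dz": 0.2, "rx": 0, "ry": 0, "rz": 0}, {"dx": 0, "dy": 0, "dz": 0, "rx": 0, "ry": 0, "rz": 0}]}}

```text
t: 17.25
tool_pos: [0.4747, -0.3297, 0.0176]
ee_rot: [0.0, 0.001, 1.0, -0.0]
contact_force: [-0.2, 0.1, -1.5]
opening: 0.315
grasp_force: 49.4
```

{"api": "carry_out", "payload": {"deltas": [{"dx": 0, "dy": 0, "dz": 0, "rx": 0, "ry": 0, "rz": 0}, {"dx": 0, "dy": 0, "dz": 0, "rx": 0, "ry": 0, "rz": 0}, {"dx": 0, "dy": 0, "dz": -0.5, "rx": 0, "ry": 0, "rz": 0}, {"dx": 0, "dy": 0, "dz": -1, "rx": 0, "ry": 0, "rz": 0}, {"dx": 0, "dy": 0, "dz": -1, "rx": 0, "ry": 0, "rz": 0}, {"dx": 0, "dy": 0, "dz": -1, "rx": 0, "ry": 0, "rz": 0}], "claw": 0.48}}

```text
t: 18.0
tool_pos: [0.4746, -0.3297, 0.1064]
ee_rot: [0.0, 0.001, 1.0, -0.0]
contact_force: [0.5, -0.5, -0.3]
opening: 0.478
grasp_force: 0.0
```

{"api": "carry_out", "payload": {"deltas": [{"dx": -0.15, "dy": 1, "dz": -1, "rx": 0, "ry": 0, "rz": 0}, {"dx": -0.15, "dy": 1, "dz": -1, "rx": 0, "ry": 0, "rz": 0}, {"dx": -0.15, "dy": 1, "dz": 0, "rx": 0, "ry": 0, "rz": 0}, {"dx": -0.15, "dy": 1, "dz": 0, "rx": 0, "ry": 0, "rz": 0}, {"dx": -0.15, "dy": 1, "dz": 0, "rx": 0, "ry": 0, "rz": 0}, {"dx": -0.15, "dy": 1, "dz": 0, "rx": 0, "ry": 0, "rz": 0}, {"dx": -0.15, "dy": 1, "dz": 0, "rx": 0, "ry": 0, "rz": 0}, {"dx": -0.15, "dy": 1, "dz": 0, "rx": 0, "ry": 0, "rz": 0}, {"dx": -0.15, "dy": 1, "dz": 0, "rx": 0, "ry": 0, "rz": 0}, {"dx": -0.15, "dy": 1, "dz": 0, "rx": 0, "ry": 0, "rz": 0}, {"dx": -0.15, "dy": 1, "dz": 0, "rx": 0, "ry": 0, "rz": 0}, {"dx": -0.15, "dy": 1, "dz": 0, "rx": 0, "ry": 0, "rz": 0}], "claw": 0.45}}

```text
t: 19.5
tool_pos: [0.5201, -0.0288, 0.1557]
ee_rot: [0.001, 0.001, 1.0, -0.0]
contact_force: [-0.7, 0.2, -0.2]
opening: 0.45
grasp_force: 0.0
```

{"api": "carry_out", "payload": {"deltas": [{"dx": -0.16, "dy": 1, "dz": 0, "rx": 0, "ry": 0, "rz": 0}, {"dx": -0.16, "dy": 1, "dz": 0, "rx": 0, "ry": 0, "rz": 0}, {"dx": -0.16, "dy": 1, "dz": 0, "rx": 0, "ry": 0, "rz": 0}, {"dx": -0.16, "dy": 1, "dz": 0, "rx": 0, "ry": 0, "rz": 0}, {"dx": -0.16, "dy": 1, "dz": 0, "rx": 0, "ry": 0, "rz": 0}, {"dx": -0.16, "dy": 1, "dz": 0, "rx": 0, "ry": 0, "rz": 0}, {"dx": -0.16, "dy": 1, "dz": 0, "rx": 0, "ry": 0, "rz": 0}, {"dx": -0.16, "dy": 1, "dz": 0, "rx": 0, "ry": 0, "rz": 0}, {"dx": -0.16, "dy": 1, "dz": 0, "rx": 0, "ry": 0, "rz": 0}, {"dx": -0.16, "dy": 1, "dz": 1, "rx": 0, "ry": 0, "rz": 0}, {"dx": -0.18, "dy": 1, "dz": 1, "rx": 0, "ry": 0, "rz": 0}, {"dx": 0, "dy": 0.2, "dz": 0.6, "rx": 0, "ry": 0, "rz": 0}]}}

```text
t: 21.0
tool_pos: [0.5644, 0.2515, 0.0892]
ee_rot: [-0.0, -0.0, 1.0, 0.0]
contact_force: [0.6, -0.1, 0.8]
opening: 0.453
grasp_force: 0.0
```

{"api": "carry_out", "payload": {"deltas": [{"dx": 0, "dy": 0, "dz": 1, "rx": 0, "ry": 0, "rz": 0}, {"dx": 0, "dy": 0, "dz": 1, "rx": 0, "ry": 0, "rz": 0}, {"dx": 0, "dy": 0, "dz": 0.8, "rx": 0, "ry": 0, "rz": 0}, {"dx": 0, "dy": 0, "dz": 0.5, "rx": 0, "ry": 0, "rz": 0}]}}

```text
t: 21.5
tool_pos: [0.5645, 0.2496, 0.0068]
ee_rot: [-0.0, 0.001, 1.0, -0.0]
contact_force: [0.1, -0.2, 0.7]
opening: 0.447
grasp_force: 0.0
```

{"api": "carry_out", "payload": {"deltas": [{"dx": 0, "dy": 0, "dz": 0, "rx": 0, "ry": 0, "rz": 0}, {"dx": 0, "dy": 0, "dz": 0, "rx": 0, "ry": 0, "rz": 0}, {"dx": 0, "dy": 0, "dz": 0, "rx": 0, "ry": 0, "rz": 0}, {"dx": 0, "dy": 0, "dz": 0, "rx": 0, "ry": 0, "rz": 0}], "claw": 0}}

```text
t: 22.0
tool_pos: [0.565, 0.2504, 0.0076]
ee_rot: [0.0, 0.001, 1.0, 0.0]
contact_force: [0.0, -0.1, -0.0]
opening: 0.271
grasp_force: 48.6
```

{"api": "carry_out", "payload": {"deltas": [{"dx": 0, "dy": 0, "dz": -1, "rx": 0, "ry": 0, "rz": 0}, {"dx": 0, "dy": 0, "dz": -1, "rx": 0, "ry": 0, "rz": 0}, {"dx": 0, "dy": -0.2, "dz": -1, "rx": 0, "ry": 0, "rz": 0}, {"dx": 0, "dy": -1, "dz": -1, "rx": 0, "ry": 0, "rz": 0}, {"dx": 0, "dy": -1, "dz": -1, "rx": 0, "ry": 0, "rz": 0}, {"dx": 0, "dy": -1, "dz": -1, "rx": 0, "ry": 0, "rz": 0}, {"dx": 0, "dy": -1, "dz": 0, "rx": 0, "ry": 0, "rz": 0}, {"dx": 0, "dy": -1, "dz": 0, "rx": 0, "ry": 0, "rz": 0}, {"dx": 0, "dy": -1, "dz": 0, "rx": 0, "ry": 0, "rz": 0}, {"dx": 0, "dy": -1, "dz": 0, "rx": 0, "ry": 0, "rz": 0}, {"dx": 0, "dy": -1, "dz": 0, "rx": 0, "ry": 0, "rz": 0}, {"dx": 0, "dy": -1, "dz": 0, "rx": 0, "ry": 0, "rz": 0}]}}

```text
t: 23.5
tool_pos: [0.5643, 0.0195, 0.1574]
ee_rot: [0.0, 0.001, 1.0, -0.0]
contact_force: [0.1, 0.3, -2.1]
opening: 0.271
grasp_force: 48.8
```

{"api": "carry_out", "payload": {"deltas": [{"dx": 0, "dy": -1, "dz": 0, "rx": 0, "ry": 0, "rz": 0}, {"dx": 0, "dy": -1, "dz": 0, "rx": 0, "ry": 0, "rz": 0}, {"dx": 0, "dy": -1, "dz": 0, "rx": 0, "ry": 0, "rz": 0}, {"dx": 0, "dy": -1, "dz": 0, "rx": 0, "ry": 0, "rz": 0}, {"dx": 0, "dy": -1, "dz": 0, "rx": 0, "ry": 0, "rz": 0}, {"dx": 0, "dy": -1, "dz": 0, "rx": 0, "ry": 0, "rz": 0}, {"dx": 0, "dy": -1, "dz": 0, "rx": 0, "ry": 0, "rz": 0}, {"dx": 0, "dy": -1, "dz": 0, "rx": 0, "ry": 0, "rz": 0}, {"dx": 0, "dy": -1, "dz": 0, "rx": 0, "ry": 0, "rz": 0}, {"dx": 0, "dy": -1, "dz": 0, "rx": 0, "ry": 0, "rz": 0}, {"dx": 0, "dy": -1, "dz": 0, "rx": 0, "ry": 0, "rz": 0}, {"dx": 0, "dy": -1, "dz": 0, "rx": 0, "ry": 0, "rz": 0}]}}

```text
t: 25.0
tool_pos: [0.564, -0.2812, 0.1571]
ee_rot: [0.0, 0.001, 1.0, -0.0]
contact_force: [0.1, 0.6, -0.6]
opening: 0.27
grasp_force: 48.8
```

{"api": "carry_out", "payload": {"deltas": [{"dx": 0, "dy": -1, "dz": 0, "rx": 0, "ry": 0, "rz": 0}, {"dx": 0, "dy": -1, "dz": 0.5, "rx": 0, "ry": 0, "rz": 0}, {"dx": 0, "dy": 0, "dz": 1, "rx": 0, "ry": 0, "rz": 0}, {"dx": 0, "dy": 0, "dz": 1, "rx": 0, "ry": 0, "rz": 0}, {"dx": 0, "dy": 0, "dz": 0, "rx": 0, "ry": 0, "rz": 0}]}}

```text
t: 25.62
tool_pos: [0.5623, -0.3293, 0.0918]
ee_rot: [-0.002, 0.001, 1.0, 0.001]
contact_force: [-0.0, -0.3, -0.9]
opening: 0.276
grasp_force: 48.9
```

{"api": "carry_out", "payload": {"deltas": [{"dx": 0, "dy": 0, "dz": 1, "rx": 0, "ry": 0, "rz": 0}, {"dx": 0, "dy": 0, "dz": 1, "rx": 0, "ry": 0, "rz": 0}, {"dx": 0, "dy": 0, "dz": 0.8, "rx": 0, "ry": 0, "rz": 0}, {"dx": 0, "dy": 0, "dz": 0.45, "rx": 0, "ry": 0, "rz": 0}, {"dx": 0, "dy": 0, "dz": 0, "rx": 0, "ry": 0, "rz": 0}]}}

```text
t: 26.25
tool_pos: [0.5638, -0.3298, 0.0132]
ee_rot: [-0.0, 0.001, 1.0, 0.0]
contact_force: [-0.2, 0.2, -1.0]
opening: 0.27
grasp_force: 48.9
```

{"api": "carry_out", "payload": {"deltas": [{"dx": 0, "dy": 0, "dz": 0, "rx": 0, "ry": 0, "rz": 0}, {"dx": 0, "dy": 0, "dz": 0, "rx": 0, "ry": 0, "rz": 0}, {"dx": 0, "dy": 0, "dz": -0.5, "rx": 0, "ry": 0, "rz": 0}, {"dx": 0, "dy": 0, "dz": -1, "rx": 0, "ry": 0, "rz": 0}, {"dx": 0, "dy": 0, "dz": -1, "rx": 0, "ry": 0, "rz": 0}, {"dx": 0, "dy": 0, "dz": -1, "rx": 0, "ry": 0, "rz": 0}, {"dx": 0, "dy": 0, "dz": -1, "rx": 0, "ry": 0, "rz": 0}, {"dx": 0, "dy": 0, "dz": -1, "rx": 0, "ry": 0, "rz": 0}], "claw": 0.45}}

```text
t: 27.25
tool_pos: [0.564, -0.3298, 0.153]
ee_rot: [0.001, 0.001, 1.0, -0.0]
contact_force: [0.6, -0.5, -1.0]
opening: 0.445
grasp_force: 0.0
```

{"api": "carry_out", "payload": {"deltas": [{"dx": 0.21, "dy": 1, "dz": 0, "rx": 0, "ry": 0, "rz": 0}, {"dx": 0.21, "dy": 1, "dz": 0, "rx": 0, "ry": 0, "rz": 0}, {"dx": 0.21, "dy": 1, "dz": 0, "rx": 0, "ry": 0, "rz": 0}, {"dx": 0.21, "dy": 1, "dz": 0, "rx": 0, "ry": 0, "rz": 0}, {"dx": 0.21, "dy": 1, "dz": 0, "rx": 0, "ry": 0, "rz": 0}, {"dx": 0.21, "dy": 1, "dz": 0, "rx": 0, "ry": 0, "rz": 0}, {"dx": 0.21, "dy": 1, "dz": 0, "rx": 0, "ry": 0, "rz": 0}, {"dx": 0.21, "dy": 1, "dz": 0, "rx": 0, "ry": 0, "rz": 0}, {"dx": 0.21, "dy": 1, "dz": 0, "rx": 0, "ry": 0, "rz": 0}, {"dx": 0.21, "dy": 1, "dz": 0, "rx": 0, "ry": 0, "rz": 0}, {"dx": 0.21, "dy": 1, "dz": 0, "rx": 0, "ry": 0, "rz": 0}, {"dx": 0.21, "dy": 1, "dz": 0, "rx": 0, "ry": 0, "rz": 0}], "claw": 0.88}}

```text
t: 28.75
tool_pos: [0.5011, -0.0285, 0.1515]
ee_rot: [0.0, 0.001, 1.0, -0.0]
contact_force: [0.6, 0.2, -0.3]
opening: 0.884
grasp_force: 0.0
```

{"api": "carry_out", "payload": {"deltas": [{"dx": 0.21, "dy": 1, "dz": 0, "rx": 0, "ry": 0, "rz": 0}, {"dx": 0.15, "dy": 0.74, "dz": 0, "rx": 0, "ry": 0, "rz": 0}, {"dx": 0, "dy": 0, "dz": 0, "rx": 0, "ry": 0, "rz": 0}]}}

```text
t: 29.12
tool_pos: [0.4922, 0.015, 0.1512]
ee_rot: [0.0, -0.0, 1.0, -0.0]
contact_force: [0.8, 1.3, 0.7]
opening: 0.881
grasp_force: 0.0
```

Run:
```python
from h import *
print(manip.sense()["tool_pos"])
a=grab("top");b=grab("side")
i=[cv2.resize(a["image"][145:225,235:380],(800,441),interpolation=cv2.INTER_CUBIC),cv2.resize(b["image"][110:260,210:370],(640,600),interpolation=cv2.INTER_CUBIC)]
cv2.imwrite("pics/top2.png",i[0][...,::-1]);cv2.imwrite("pics/side2.png",i[1][...,::-1])
pt=world(a).reshape(-1,3);ps=world(b).reshape(-1,3)
for nm,c in dict(nut=(.4755,-.239),tube=(.4747,-.3297),brk=(.564,-.33),B=(.473,-.147)).items():
  for p in(pt,ps):
    q=p[np.isfinite(p).all(1)]; q=q[(abs(q[:,:2]-c)<.038).all(1)&(q[:,2]>.016)&(q[:,2]<.1)]
    print(nm,len(q),q.mean(0).round(3) if len(q) else "",np.percentile(q[:,2],[50,95]).round(3) if len(q) else "")
```

```text
[0.49217346 0.01501062 0.15118266]
nut 121 [ 0.477 -0.238  0.026] [0.027 0.033]
nut 118 [ 0.476 -0.236  0.027] [0.027 0.031]
tube 76 [ 0.475 -0.326  0.041] [0.047 0.054]
tube 101 [ 0.473 -0.326  0.041] [0.043 0.052]
brk 52 [ 0.564 -0.326  0.033] [0.027 0.055]
brk 53 [ 0.555 -0.329  0.038] [0.039 0.054]
B 3 [ 0.476 -0.162  0.017] [0.017 0.017]
B 1 [ 0.478 -0.109  0.048] [0.048 0.048]
```

View pics/top2.png

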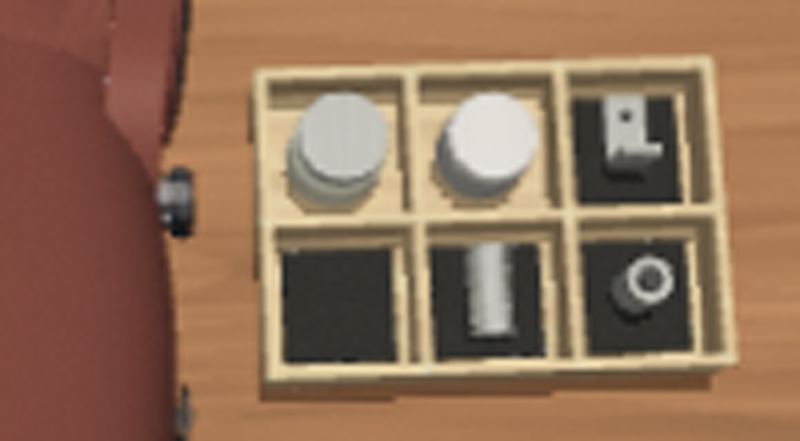

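View pics/side2.png

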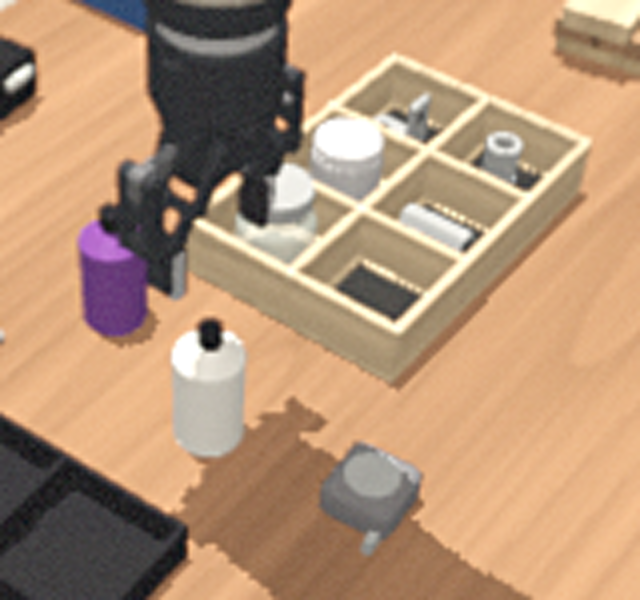

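The nut (490,290), tube (645,283) and bracket (630,130) lie properly in their cells in the top crop. The cell at (338,305) is empty, and the white bottle stands under the open gripper.

{"api": "carry_out", "payload": {"deltas": [{"dx": 0, "dy": -0.03, "dz": 1, "rx": 0, "ry": 0, "rz": 0}, {"dx": 0, "dy": 0, "dz": 1, "rx": 0, "ry": 0, "rz": 0}, {"dx": 0, "dy": 0, "dz": 1, "rx": 0, "ry": 0, "rz": 0}, {"dx": 0, "dy": 0, "dz": 0.9, "rx": 0, "ry": 0, "rz": 0}, {"dx": 0, "dy": 0, "dz": 0.5, "rx": 0, "ry": 0, "rz": 0}, {"dx": 0, "dy": 0, "dz": 0, "rx": 0, "ry": 0, "rz": 0}]}}

```text
t: 29.98
tool_pos: [0.492, 0.0128, 0.0403]
ee_rot: [-0.001, 0.001, 1.0, 0.0]
contact_force: [0.1, 0.2, -0.1]
opening: 0.883
grasp_force: 0.0
```

{"api": "carry_out", "payload": {"deltas": [{"dx": 0, "dy": 0, "dz": 0, "rx": 0, "ry": 0, "rz": 0}, {"dx": 0, "dy": 0, "dz": 0, "rx": 0, "ry": 0, "rz": 0}, {"dx": 0, "dy": 0, "dz": 0, "rx": 0, "ry": 0, "rz": 0}, {"dx": 0, "dy": 0, "dz": 0, "rx": 0, "ry": 0, "rz": 0}, {"dx": 0, "dy": 0, "dz": 0, "rx": 0, "ry": 0, "rz": 0}], "claw": 0, "grip_force": 30}}

```text
t: 30.6
tool_pos: [0.4931, 0.0131, 0.0417]
ee_rot: [0.001, 0.001, 1.0, -0.0]
contact_force: [-1.7, 0.1, 7.5]
opening: 0.549
grasp_force: 31.2
```

{"api": "carry_out", "payload": {"deltas": [{"dx": 0, "dy": 0, "dz": -1, "rx": 0, "ry": 0, "rz": 0}, {"dx": 0, "dy": 0, "dz": -1, "rx": 0, "ry": 0, "rz": 0}, {"dx": 0, "dy": 0, "dz": -1, "rx": 0, "ry": 0, "rz": 0}, {"dx": 0.12, "dy": -0.7, "dz": -1, "rx": 0, "ry": 0, "rz": 0}, {"dx": 0.12, "dy": -1, "dz": 0, "rx": 0, "ry": 0, "rz": 0}, {"dx": 0.12, "dy": -1, "dz": 0, "rx": 0, "ry": 0, "rz": 0}, {"dx": 0.12, "dy": -1, "dz": 0, "rx": 0, "ry": 0, "rz": 0}, {"dx": 0.12, "dy": -1, "dz": 0, "rx": 0, "ry": 0, "rz": 0}, {"dx": 0.12, "dy": -1, "dz": 0, "rx": 0, "ry": 0, "rz": 0}, {"dx": 0.06, "dy": -0.7, "dz": 0, "rx": 0, "ry": 0, "rz": 0}, {"dx": 0, "dy": 0, "dz": 0, "rx": 0, "ry": 0, "rz": 0}]}}

```text
t: 31.98
tool_pos: [0.4727, -0.1476, 0.1409]
ee_rot: [0.0, 0.001, 1.0, -0.0]
contact_force: [0.0, -0.2, -1.8]
opening: 0.548
grasp_force: 31.8
```

{"api": "carry_out", "payload": {"deltas": [{"dx": 0, "dy": 0, "dz": 1, "rx": 0, "ry": 0, "rz": 0}, {"dx": 0, "dy": 0, "dz": 1, "rx": 0, "ry": 0, "rz": 0}, {"dx": 0, "dy": 0, "dz": 1, "rx": 0, "ry": 0, "rz": 0}, {"dx": 0, "dy": 0, "dz": 0.4, "rx": 0, "ry": 0, "rz": 0}, {"dx": 0, "dy": 0, "dz": 0.14, "rx": 0, "ry": 0, "rz": 0}, {"dx": 0, "dy": 0, "dz": 0, "rx": 0, "ry": 0, "rz": 0}]}}

```text
t: 32.72
tool_pos: [0.473, -0.1468, 0.0528]
ee_rot: [0.0, 0.001, 1.0, -0.0]
contact_force: [-0.3, 0.1, -0.6]
opening: 0.551
grasp_force: 31.7
```

{"api": "carry_out", "payload": {"deltas": [{"dx": 0, "dy": 0, "dz": 0, "rx": 0, "ry": 0, "rz": 0}, {"dx": 0, "dy": 0, "dz": 0, "rx": 0, "ry": 0, "rz": 0}, {"dx": 0, "dy": 0, "dz": 0, "rx": 0, "ry": 0, "rz": 0}, {"dx": 0, "dy": 0, "dz": -0.5, "rx": 0, "ry": 0, "rz": 0}, {"dx": 0, "dy": 0, "dz": -1, "rx": 0, "ry": 0, "rz": 0}, {"dx": 0, "dy": 0, "dz": -1, "rx": 0, "ry": 0, "rz": 0}, {"dx": 0, "dy": 0, "dz": -1, "rx": 0, "ry": 0, "rz": 0}, {"dx": 0, "dy": 0, "dz": -1, "rx": 0, "ry": 0, "rz": 0}], "claw": 0.85}}

```text
t: 33.72
tool_pos: [0.4727, -0.1468, 0.1666]
ee_rot: [0.0, 0.001, 1.0, -0.0]
contact_force: [0.3, -0.1, -0.2]
opening: 0.851
grasp_force: 0.0
```

{"api": "carry_out", "payload": {"deltas": [{"dx": 0, "dy": 1, "dz": -0.5, "rx": 0, "ry": 0, "rz": 0}, {"dx": 0, "dy": 1, "dz": 0, "rx": 0, "ry": 0, "rz": 0}, {"dx": 0, "dy": 1, "dz": 0, "rx": 0, "ry": 0, "rz": 0}, {"dx": 0, "dy": 1, "dz": 0, "rx": 0, "ry": 0, "rz": 0}, {"dx": 0, "dy": 1, "dz": 0, "rx": 0, "ry": 0, "rz": 0}, {"dx": 0, "dy": 1, "dz": 0, "rx": 0, "ry": 0, "rz": 0}, {"dx": 0, "dy": 0, "dz": 0, "rx": 0, "ry": 0, "rz": 0}]}}

```text
t: 34.6
tool_pos: [0.4728, 0.0043, 0.1781]
ee_rot: [0.0, -0.0, 1.0, 0.0]
contact_force: [-0.1, 0.8, 0.2]
opening: 0.855
grasp_force: 0.0
```

Run:
```python
from h import *
a=grab("top");b=grab("side")
h=lambda x,r:cv2.resize(x["image"][r[0]:r[1],r[2]:r[3]],(400,400),interpolation=cv2.INTER_CUBIC)
cv2.imwrite("pics/end.png",np.hstack([h(a,(125,245,260,380)),h(b,(110,230,240,360))])[...,::-1])
for g in(a,b):
    p=world(g).reshape(-1,3);q=p[np.isfinite(p).all(1)]; q=q[(abs(q[:,:2]-(.473,-.147))<.04).all(1)&(q[:,2]>.055)&(q[:,2]<.15)]
    print(len(q),q.mean(0).round(3),q[:,2].max()); c=q[q[:,2]>.098]; print("cap",c.mean(0).round(3))
```

```text
194 [ 0.472 -0.144  0.088] 0.11166886546645308
cap [ 0.475 -0.146  0.107]
304 [ 0.469 -0.137  0.082] 0.11251431110903738
cap [ 0.473 -0.144  0.106]
```

View pics/end.png

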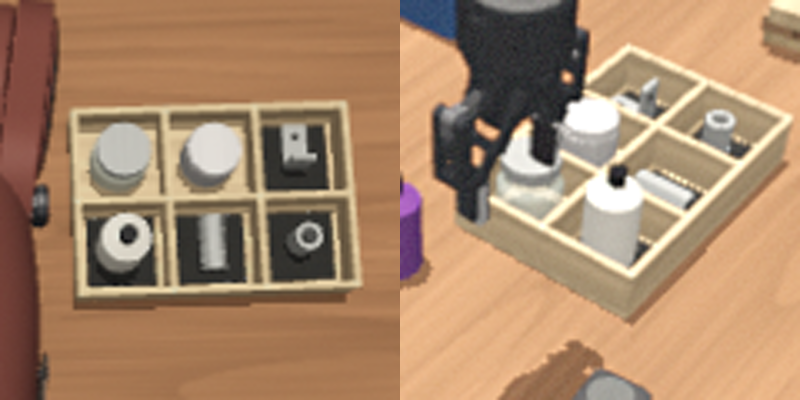

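The bottle stands upright at (125,245) with its cap top at about 0.109 m, so its foot is on the pad. The nut, tube and bracket are in the other three cells.

```bash
python3 -c "
from station import order
print(order.finish_job())"
```

```text
the job is handed in; nothing more can be done
None
```

The long nut, the long tube (on end), the bracket and the white oil bottle (upright) each stand in their own padded crate cell, and I handed the job in at about 35 s of the 72 s allowed; the hand-in returned no verdict.

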